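Hook the shelf bracket into the slotted upright and press it home

TASK

Fit the loose shelf bracket to the bare slotted upright of the counter rack, at the same height as its fellow on the other upright: put its four claws through the slots, then press it down past the spring keeper until it is fully home, and let go. Press firmly but never ram or force it (a push of 2.5 kg at its root is enough, 6 kg would bend the claws), and leave everything else on the counter where it is.

Things in the scene. Friction and masses are not known exactly. Their poses are not given: they have to be found in the camera images.
- bracket: Loose black shelf bracket standing on the counter: inverted U of 4 mm sheet, 165 long, 38 wide over its cheeks (grip across them), 80 high, about 0.55 kg, balanced some 65 from the heel. Origin: middle of the heel plane (rear edges of the cheeks) at the underside; x from arm to claws, z up. Underside flat to x = -100, then the cheeks taper to 34 deep at the end, x = -165, where a lip stands 12 up.
- claws (a point): Point between the bracket's upper claws, at heel plane and neck's lower edge: 63 above the bracket's origin, same axes. Two claws on each cheek (y = 17 and -17, 4 thick) reach to x = 14; necks span z = 13-23 and 63-73 above the bracket's origin, tongues hang 12 below the necks, 4.5 (neck) to 6.7 (tip) clear of the heel plane to take the strip.
- upright_a: The rack's bare upright: aluminium post 87 wide, 243 high, open in front and behind; in it a grey slotted strip, 4 thick. Origin: foot, middle of the strip's front plane; z up, x into the strip (a bracket goes in along +x). Lips 15 wide stand 3 proud of the strip along both edges. Slots 7 wide, 32 high, 34 apart, lower edges at z = 50, 100, 150, 200; the bracket goes in those at 150 and 200. Which upright is bare varies.
- seat (a point): Nominal seat: middle of the post, strip's front plane, 137 above the foot of upright_a, axes alike. The bracket's origin lies here, axes alike, when home (necks on the slots' lower edges, heel on the strip), if the strip is centred; but it sits up to 6 aside and 3 higher or lower in its post, tight, not in this reading: look or feel. Claws enter 12 to 22 above home, with 1.5 side play.
- upright_b: The other upright, alike, 300 from the bare one, with the fellow bracket already locked in it at the right height; origin and axes as upright_a's, base plate 6 thick under both. The fellow stands 165 out from the front face, 38 wide, its top 217 and its lip 229 above the upright's foot.
- keeper (a joint): Sprung brass roller bar behind the bare upright's upper working slots; travel off the strip in m: 0 free, 0.0028 with the bracket home, 0.0005 less per mm above. The claws meet it 6 mm above home; there the bracket hangs, tip 2 degrees low (1.3 when home). To pass it: 15 to 25 N down on its top within 25 mm of the upright (more farther out), slowly, 1 to 3 s; then a hard stop. In a grip it may slip.
- canister_a: Clear square canister with brown lid and white powder, 94 x 94 x 174, standing on the rack's base plate, in front, midway between the uprights; bystander, origin under its centre.
- canister_b: The same with brown powder, left of the rack; bystander, origin under its centre.
- syrup: White syrup bottle with orange label, 74 across, 270 high; bystander, origin under its centre.
- milk: White bottle with black label, 70 across, 180 high; bystander, origin under its centre.
- cups: Stack of yellow paper cups, 91 across, 150 high; bystander, origin under its centre.
- jug: Clear measuring jug, 100 across, 130 high, with a handle; bystander, origin under its centre.
- pan: Small steel pan 105 x 170 x 65; bystander, origin under its centre.
Not all that is in view belongs to the job. What is shaped like the bracket but blue, green or pink is not meant.

How it is judged:
By the outcome, as a careful person would: the job done as asked, in the order asked, and still so for the second after the job is handed in, with the robot touching nothing.
It also fails if it takes over 67 s, if anything falls off the work surface, if the arm or the gripper's body presses on something with over 40 N, if the wrist force passes 120 N, or if a joint passes its speed limit or range.

ROBOT

A 6-joint arm with a two-finger parallel gripper is mounted at the origin on the work surface. World frame = base frame: x ahead of the robot, y to its left, z up, the work surface at z = 0. Lengths are in m, angles in rad, forces in N, time in s.
With the tool pointing down it reaches from about 0.375 to 0.9 m from the base axis. Payload 3.1 kg.
Tool frame: the origin (TCP) lies at the centre of the arm's flange, where the gripper is bolted on; the fingertips stand 182 mm ahead of it and the grasp point (between the pads) lies 164 mm ahead of it; z points along the fingers, y is the line along which they close (so a half turn about z gives the same grasp; the last joint's range is limited). The gripper opens to 87 mm and grips with 3 to 60 N. Pads are 19 mm wide; open, the fingers measure 117 mm over their backs; the gripper's body (75 mm by 190 mm) begins 51 mm behind the grasp point.
Start: joints at [1.089, 0.527, 1.433, -0, 1.181, -0.178], TCP at [0.187, 0.596, 0.405] pointing down, gripper open.
Joint ranges: [-3.08, 3.08], [-0.75, 2.2], [0.22, 2.44], [-1.43, 4.57], [0, 2.65], [-2.85, 2.85]. Speed limits (rad/s): [2.79, 2.79, 3.14, 3.14, 3.14, 3.14].

INTERFACE

Orientations are given as a unit quaternion [x, y, z, w].
In Python, from rig import * gives the robot as it stands.
- The arm moves only by the tool move_arm, never from a script. Its argument "commands" is a list that holds one entry, the list of rows, each a list of 6 numbers: the shift along the tool's x, y, z in units of 40 mm (1.0 is 40 mm), then the turn, a rotation vector about the tool's x, y, z in rad. A call has 1 to 12 rows; each row is the pose to reach, as a shift and turn from the pose commanded when the call began, along the tool's axes at that moment; what a row does not reach only later rows make up. A row lasts 1/8 s, in which the tool goes at most 62.5 mm and 10.7 degrees, less where a joint would pass 70% of its speed; a pose out of reach is approached as far as the arm can. A call with a gripper value outside its range is refused whole. "claw" is the closure, from -1 (fully open) to 1 (shut), so that 0 is half open, set as the call begins (left out, the last holds). The fingers move at their own pace and stop on an object; "squeeze" is the grip in N (left out, the last holds). Time passes only in rows, so rows that repeat a pose let the fingers close. It gives the time, the measured TCP pose, the force, the opening and the grip force at its end, in the units of the state.
- get_obs(): the state, without advancing time (a new reading comes with each control period).
- camera(name): name is "side" or "top"; returns a dict with "pixels" (480x640x3 uint8, blue, green, red), "range_z" (480x640 float32, m along the optical axis (not along the pixel's ray), 0 where there is no reading), "camera_matrix" (3x3 intrinsics, pixels), "extrinsics" (4x4, takes a point from world to camera coordinates). Camera axes: x right, y up, looking along -z (the intrinsics and any distortion apply to the point x, -y, -z); pixel columns grow to the right and rows downward; lengths in m; the calibration is good to about 2 mm. A picture is of the moment at which its call begins.
- hand_in(): hands the job in; it is judged then, once.
The state is a dict: "time": time; "q": joint angles; "joint_velocities": joint speeds; "joint_torque": joint torques, N m; "position": TCP position; "tool_rot": TCP orientation; "ft_force": force on the tool from outside, world axes, zero at the start; "moment": the same for the moment, N m; "grip_width": finger opening in m; "grip_force": force on a finger pad.
Only numpy, scipy, OpenCV 4.12 (cv2) and the standard library are available. Lean on these libraries where they do the work, as an engineer would, in place of code of your own. Each camera call takes 0.05 s, during which the arm holds its last target. There are 200 camera calls.

## Working session

There is one attempt and no reset: what is moved stays moved. The work goes in short steps, Python scripts to look and compute and a tool call to move; the robot and the scene stay as the last step left them, time stands still between calls to the robot, and variables do not carry over. Pictures are saved under pics/ and viewed, at most 10 in all, crops included, and the job is handed in when it is done.

Besides the shell and the picture viewer there is one more tool, called after "Emit:" by a JSON object that holds its "op" and its "data", one argument or row to a line. move_arm: Moves the arm, as the interface text tells. Its arguments: {"type":"object","properties":{"commands":{"type":"array","items":{"type":"array","items":{"type":"array","items":{"type":"number"}}}},"claw":{"type":"number"},"squeeze":{"type":"number"}},"required":["commands"]}

```bash
ls; mkdir -p pics
python3 - <<'E'
from rig import *
import cv2,numpy as np
for n in("side","top"):
    c=camera(n); cv2.imwrite(f"pics/{n}0.png",c["pixels"]); np.savez(f"{n}0.npz",**c)
    print(n,c["camera_matrix"].tolist(),np.round(c["extrinsics"],4).tolist())
o=get_obs();print(o)
E
```

```text
pics
side [[437.26123017819475, 0.0, 311.9437385484096], [0.0, 437.26123017819475, 240.84385270633447], [0.0, 0.0, 1.0]] [[0.972, -0.2343, 0.0193, -0.4627], [0.149, 0.6773, 0.7205, -0.1582], [-0.1819, -0.6974, 0.6932, -1.1687], [0.0, 0.0, 0.0, 1.0]]
top [[525.1660014014603, 0.0, 311.0144930278776], [0.0, 525.1660014014603, 238.37912044403657], [0.0, 0.0, 1.0]] [[-0.037, -0.9993, 0.005, 0.0115], [0.9751, -0.035, 0.2191, -0.4979], [-0.2188, 0.013, 0.9757, -1.66], [0.0, 0.0, 0.0, 1.0]]
{'time': 0.1, 'q': array([ 1.08849528e+00,  5.28378517e-01,  1.43374283e+00,  4.38478287e-06,
        1.18140210e+00, -1.78492771e-01]), 'joint_velocities': array([ 0.00164883, -0.0031025 , -0.00325933, -0.00158867,  0.00191538,
        0.00022599]), 'joint_torque': array([-5.31672358e-04, -4.40989602e+01, -1.77148962e+01,  6.34513074e-02,
        5.34246094e-02, -4.39819803e-05]), 'position': array([0.18679985, 0.59612071, 0.40387585]), 'tool_rot': array([ 1.51321370e-01,  9.88484148e-01, -9.12526618e-04, -3.15111186e-04]), 'ft_force': array([-0.34936299,  0.57568307, -0.51912214]), 'moment': array([ 0.03055701, -0.01374102,  0.00018225]), 'grip_force': 0.0, 'grip_width': 0.0869990505148902}
```

View pics/side0.png

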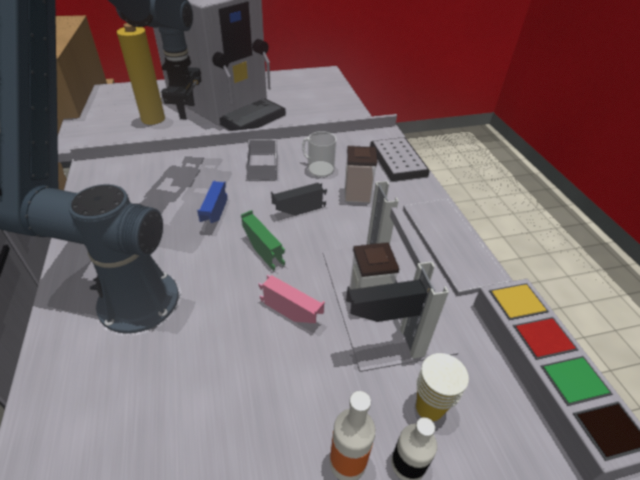

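View pics/top0.png

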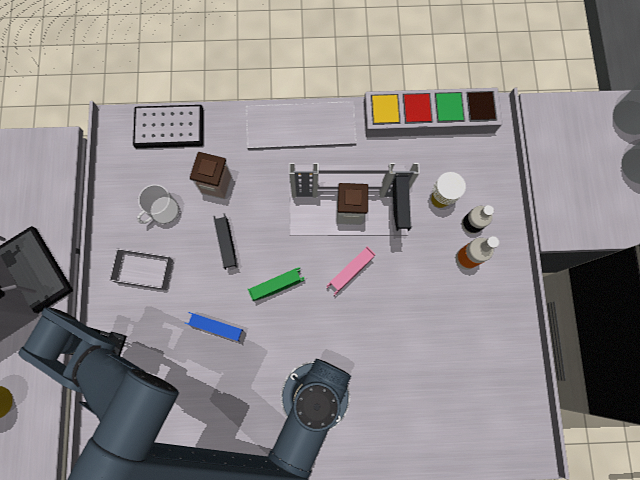

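Candidates for the bracket (top view): black (225,242), blue (215,327), green (276,285), pink (351,272), and the mounted black fellow (402,202). I choose the loose black one at top (225,242), which is side (300,199). The bare upright is the left one, top (304,180) and side (380,220).

```bash
cat > h.py <<'E'
import numpy as np,cv2
F=np.diag([1,-1,-1.])
def ray(c,u,v):
    R=c["extrinsics"][:3,:3];t=c["extrinsics"][:3,3]
    d=(np.linalg.inv(c["camera_matrix"])@np.stack([np.ravel(u),np.ravel(v),np.ones(np.size(u))]))
    return -R.T@t,(R.T@F@d).T
def onz(c,u,v,z):
    o,d=ray(c,u,v);return o+d*((z-o[2])/d[:,2])[:,None]
def cloud(c):
    v,u=np.mgrid[:480,:640];o,d=ray(c,u,v)
    return (o+d*c["range_z"].reshape(-1,1)).reshape(480,640,3)
def proj(c,P):
    P=np.atleast_2d(P);E=c["extrinsics"];q=(F@(E[:3,:3]@P.T+E[:3,3:])).T@c["camera_matrix"].T
    return q[:,:2]/q[:,2:]
E
python3 - <<'E'
from h import *
t=dict(np.load("top0.npz"));s=dict(np.load("side0.npz"))
for n,c in(("t",t),("s",s)):
    P=cloud(c);g=c["pixels"].max(2)
    m=((g<75)&(P[...,2]>.06)&(P[...,2]<.1)&(c["range_z"]>0)).astype(np.uint8)
    k,l,st,ce=cv2.connectedComponentsWithStats(m)
    for i in range(1,k):
        if st[i,4]>100: 
            q=P[l==i];r=cv2.minAreaRect((q[:,:2]*1000).astype(np.float32));print(n,st[i],q.mean(0).round(4),r,np.percentile(q[:,2],[2,50,98]).round(3))
            print(cv2.boxPoints(r).round(1).tolist())
    for nm,lo,hi in(("post tops",.235,.262),("fellow",.205,.232)):
        q=P[(P[...,2]>lo)&(P[...,2]<hi)&(c["range_z"]>0)&(P[...,0]>.45)&(P[...,0]<1.0)&(abs(P[...,1])<.35)]
        for side in(1,-1):
            w=q[(q[:,1]*1>.0) if side==1 else q[:,1]<0]
            if len(w)>8:
                r=cv2.minAreaRect((w[:,:2]*1000).astype(np.float32));print(n,nm,side,len(w),w.min(0).round(3),w.max(0).round(3),r)
a=cv2.resize(t["pixels"][195:290,190:285],(400,400),interpolation=2)
b=cv2.resize(s["pixels"][160:240,250:350],(400,320),interpolation=2)
d=cv2.resize(t["pixels"][145:240,280:430],(758,480),interpolation=2)[:,:400]
b=np.vstack([b,np.zeros((80,400,3),np.uint8)])
cv2.imwrite("pics/crop1.png",np.hstack([a,b]))
E
```

```text
t [467  91  29  31 750] [ 0.9374 -0.6048  0.0784] ((937.9005737304688, -605.0655517578125), (109.82463073730469, 93.78793334960938), 1.3560291528701782) [0.069 0.078 0.087]
[[881.9000244140625, -559.5], [884.0999755859375, -653.2000122070312], [993.9000244140625, -650.5999755859375], [991.7000122070312, -556.9000244140625]]
t [214 216  23  53 574] [0.4928 0.2714 0.0796] ((495.899169921875, 271.88592529296875), (178.8979034423828, 38.32177734375), 11.400107383728027) [0.067 0.08  0.09 ]
[[404.3999938964844, 273.0], [412.0, 235.39999389648438], [587.4000244140625, 270.79998779296875], [579.7999877929688, 308.29998779296875]]
t [ 603  254   34  170 1250] [ 0.1387 -0.9471  0.0805] ((147.56932067871094, -948.106689453125), (513.7103271484375, 15.055350303649902), 0.08037785440683365) [0.061 0.08  0.099]
[[-109.30000305175781, -940.9000244140625], [-109.30000305175781, -956.0], [404.3999938964844, -955.2999877929688], [404.3999938964844, -940.2000122070312]]
t [  0 261  14  25 120] [0.41   0.9631 0.079 ] ((416.5130920410156, 966.8721313476562), (99.52201843261719, 6.737036228179932), 33.01
[... 3342 characters left out ...]
.5999755859375], [508.20001220703125, -538.2999877929688]]
s post tops 1 112 [0.653 0.001 0.235] [0.69  0.057 0.253] ((668.583251953125, 28.78226661682129), (57.90249252319336, 34.74623107910156), 82.2801742553711)
s post tops -1 466 [ 0.481 -0.333  0.235] [ 0.686 -0.     0.252] ((583.18505859375, -164.28318786621094), (332.3857727050781, 196.19737243652344), 88.2343521118164)
s fellow 1 115 [0.653 0.001 0.205] [0.689 0.059 0.232] ((669.6380004882812, 28.602344512939453), (57.774532318115234, 35.80046081542969), 83.5760269165039)
s fellow -1 2435 [ 0.481 -0.334  0.205] [ 0.687 -0.002  0.232] ((583.7245483398438, -165.02381896972656), (331.6539611816406, 196.05813598632812), 87.9237289428711)
```

View pics/crop1.png

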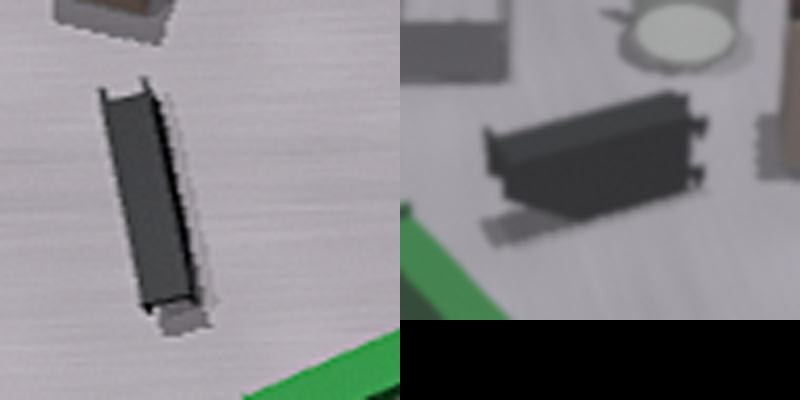

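The crop shows the loose black bracket. Its claws point away from the robot (crop (145,85)) and its lip is at the near end (crop (150,310)). Next I measure the posts.

Run:
```python
from h import *
t=dict(np.load("top0.npz"));s=dict(np.load("side0.npz"))
for n,c in(("t",t),("s",s)):
    P=cloud(c).reshape(-1,3);z=c["range_z"].ravel()
    br=c["pixels"].max(2).ravel()
    for nm,a,b in(("bare",-.1,.12),("fellowpost",-.4,-.2)):
        m=(z>0)&(P[:,2]>.242)&(P[:,2]<.258)&(P[:,1]>a)&(P[:,1]<b)&(P[:,0]>.62)&(P[:,0]<.75)&(br>75)
        q=P[m];r=cv2.minAreaRect((q[:,:2]*1000).astype(np.float32));print(n,nm,len(q),np.median(q[:,2]),r)
        print(cv2.boxPoints(r).round(1).tolist())
        m=(z>0)&(P[:,2]>.03)&(P[:,2]<.235)&(P[:,1]>a)&(P[:,1]<b)&(P[:,0]>.62)&(P[:,0]<.75)&(br>75)
        q=P[m]
        for yy in np.arange(a,b,.01):
            w=q[(q[:,1]>=yy)&(q[:,1]<yy+.01)]
            if len(w)>4: print("   y",yy.round(3),len(w),"x min/med",np.percentile(w[:,0],[5,50,95]).round(4))
    m=(z>0)&(P[:,2]>.213)&(P[:,2]<.24)&(P[:,1]>-.35)&(P[:,1]<-.2)&(P[:,0]>.4)&(P[:,0]<.64)&(br<75)
    q=P[m];r=cv2.minAreaRect((q[:,:2]*1000).astype(np.float32));print(n,"fellow",len(q),np.percentile(q[:,2],[5,50,95]),r)
    m=(z>0)&(P[:,2]>.165)&(P[:,2]<.2)&(abs(P[:,1]+.14)<.09)&(P[:,0]>.4)&(P[:,0]<.64)
    q=P[m];r=cv2.minAreaRect((q[:,:2]*1000).astype(np.float32));print(n,"can",len(q),r)
a=cv2.resize(t["pixels"][150:210,280:360],(800,600),interpolation=2)
a=a[:, :400]
b=cv2.resize(s["pixels"][175:255,360:410],(375,600),interpolation=2)
cv2.imwrite("pics/crop2.png",np.hstack([a,b]))
```

```text
t bare 91 0.24950601239673675 ((669.2738647460938, 8.942680358886719), (83.74846649169922, 35.54025650024414), 87.91996002197266)
[[650.0, -32.29999923706055], [685.5, -33.5], [688.5999755859375, 50.099998474121094], [653.0, 51.400001525878906]]
   y -0.1 34 x min/med [0.6538 0.6714 0.6783]
   y -0.09 30 x min/med [0.6676 0.6706 0.6782]
   y -0.08 31 x min/med [0.6673 0.6712 0.6789]
   y -0.07 31 x min/med [0.6674 0.673  0.6792]
   y -0.06 31 x min/med [0.6678 0.6715 0.6801]
   y -0.05 28 x min/med [0.6672 0.6716 0.6799]
   y -0.04 51 x min/med [0.6508 0.6554 0.6834]
   y -0.03 76 x min/med [0.6509 0.653  0.6838]
   y -0.02 27 x min/med [0.6521 0.6559 0.6652]
   y -0.01 17 x min/med [0.6543 0.658  0.6678]
   y 0.02 27 x min/med [0.656 0.66  0.671]
   y 0.03 9 x min/med [0.653  0.6841 0.6872]
   y 0.04 87 x min/med [0.6538 0.656  0.6865]
   y 0.05 20 x min/med [0.654  0.6557 0.6568]
t fellowpost 95 0.24820926196331095 ((659.849365234375, -290.77203369140625), (89.01306915283203, 36.673667907714844), 89.03807067871094)
[[640.7999877929688, -335.0], [677.4000244140625, -335.600006103515
[... 2035 characters left out ...]
.6596 0.6737]
   y -0.33 319 x min/med [0.6416 0.6441 0.668 ]
   y -0.32 54 x min/med [0.642  0.6431 0.6441]
   y -0.31 13 x min/med [0.6452 0.6462 0.6473]
   y -0.27 31 x min/med [0.6222 0.6468 0.6757]
   y -0.26 84 x min/med [0.6438 0.6462 0.6764]
   y -0.25 66 x min/med [0.6443 0.665  0.6757]
   y -0.23 14 x min/med [0.6623 0.6673 0.6745]
   y -0.22 34 x min/med [0.6622 0.6651 0.6741]
   y -0.21 30 x min/med [0.6629 0.6646 0.6751]
s fellow 1203 [0.2150922  0.22282434 0.22583142] ((560.9236450195312, -283.517333984375), (39.590885162353516, 159.09634399414062), 87.59436798095703)
s can 1125 ((595.512939453125, -138.80551147460938), (95.92658233642578, 91.87937927246094), 86.39341735839844)
```

View pics/crop2.png

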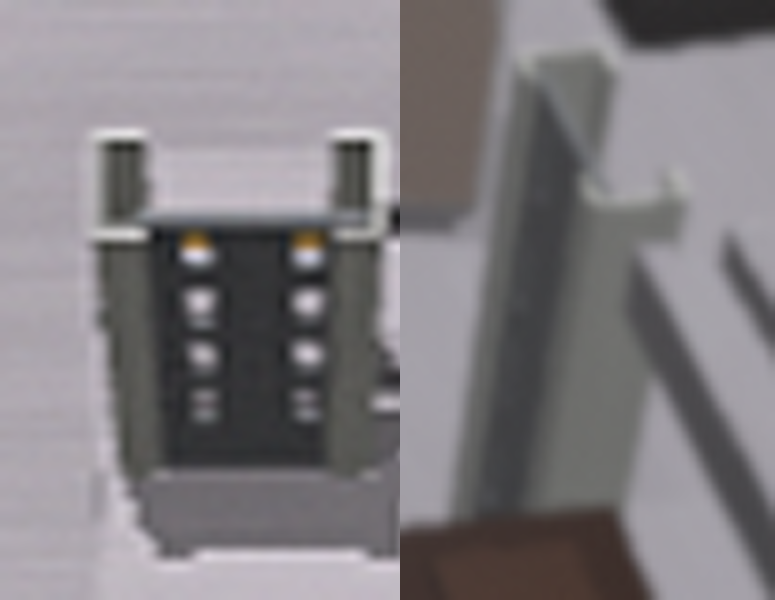

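The crop shows the bare upright's strip. Its slot columns are at crop x≈198 and 308, and the lips' inner edges at about 155 and 330, so the strip sits a few mm to −y. I'll refine that and check clearances.

Run:
```python
from h import *
t=dict(np.load("top0.npz"))
psi=np.deg2rad(-2.1);ex=np.array([np.cos(psi),np.sin(psi),0]);ey=np.array([-ex[1],ex[0],0])
# strip plane: front lips at ~ (.6525,.009); strip 3 mm behind
P0=np.array([.6525,.009,0])+.003*ex
o,_=ray(t,0,0)
def yz(u,v,off=0):
    o,d=ray(t,u,v);k=((P0-off*ex-o)@ex)/(d@ex);p=o+d*k[:,None];return (p-P0)@ey*1000,p[:,2]*1000
g=t["pixels"].min(2).astype(float)
for a,b in((174,177),(178,182),(184,187),(189,193)):
    sub=g[a:b+1,295:316].mean(0);w=np.clip(sub-sub.min()-20,0,None)
    u=np.arange(295,316);c=[(w*u)[m].sum()/w[m].sum() for m in(u<305,u>=305)]
    y,z=yz(c,[(a+b)/2]*2);print(a,np.round(c,2),"y mm",y.round(2),"mid",y.mean().round(2),"z",z.round(0))
for r in(181,186,191):
    row=t["pixels"][r,288:322].mean(1);
    print(r,row.astype(int))
G=cv2.cvtColor(t["pixels"],cv2.COLOR_BGR2GRAY).astype(float)
print(yz([288,293,295,312,318],[181]*5,.003)[0].round(1))
P=cloud(t)
for nm,a in(("canB",(.16,.19)),("jug",(.12,.14))):
    m=(P[...,2]>a[0])&(P[...,2]<a[1])&(P[...,1]>.15)&(P[...,1]<.7)&(P[...,0]>.5)&(t["range_z"]>0)
    q=P[m];print(nm,q.min(0).round(3),q.max(0).round(3))
```

```text
174 [299.16 311.48] y mm [ 15.26 -21.93] mid -3.33 z [223. 223.]
178 [299.59 311.48] y mm [ 14.63 -22.17] mid -3.77 z [181. 182.]
184 [299.63 311.32] y mm [ 15.39 -21.97] mid -3.29 z [128. 128.]
189 [298.79 312.69] y mm [ 19.1  -26.82] mid -3.86 z [71. 71.]
181 [176 142  82  83  87  90  78  60  49  46  71 117 117  72  47  52  50  52
  54  52  48  72 117 113  73  76  87  85  81 110 171 195 189 187]
186 [174 181 148  77  84  85  90  73  46  44  48  94 122  93  47  54  51  49
  54  50  48  74 116 113  75  75  86  86  86  85  81 116 147 143]
191 [169 179 167 116  80  85  87  81  57  49  47  89 119  90  50  52  52  52
  53  54  48  80 122 107  72  81  88  88  84  83  83  81  80  79]
[ 50.5  35.1  28.9 -23.8 -42.4]
canB [0.653 0.253 0.16 ] [0.767 0.366 0.182]
jug [0.577 0.255 0.12 ] [0.735 0.536 0.14 ]
```

Emit:
{"op": "move_arm", "data": {
  "commands": [
    [[-10.02, -5.31, 1.85, 0, 0, -0.496], [-10.02, -5.31, 1.85, 0, 0, -0.496], [-10.02, -5.31, 1.85, 0, 0, -0.496], [-10.02, -5.31, 1.85, 0, 0, -0.496], [-10.02, -5.31, 1.85, 0, 0, -0.496], [-10.02, -5.31, 1.85, 0, 0, -0.496], [-10.02, -5.31, 1.85, 0, 0, -0.496], [-10.02, -5.31, 1.85, 0, 0, -0.496], [-10.02, -5.31, 1.85, 0, 0, -0.496], [-10.02, -5.31, 1.85, 0, 0, -0.496], [-10.02, -5.31, 1.85, 0, 0, -0.496]]
  ],
  "claw": -0.3
}}

```text
time: 1.48
position: [0.5048, 0.2748, 0.3309]
tool_rot: [-0.097, 0.995, 0.0, -0.0]
ft_force: [1.0, -0.5, 0.2]
grip_width: 0.0566
grip_force: 0.0
```

Emit:
{"op": "move_arm", "data": {
  "commands": [
    [[0, 0, 1.0, 0, 0, 0], [0, 0, 2.0, 0, 0, 0], [0, 0, 2.5, 0, 0, 0], [0, 0, 2.72, 0, 0, 0], [0, 0, 2.72, 0, 0, 0]]
  ]
}}

```text
time: 2.1
position: [0.5055, 0.2744, 0.222]
tool_rot: [-0.097, 0.995, -0.0, -0.0]
ft_force: [0.0, -0.6, -0.8]
grip_width: 0.0568
grip_force: 0.0
```

Emit:
{"op": "move_arm", "data": {
  "commands": [
    [[0, 0, 0, 0, 0, 0], [0, 0, 0, 0, 0, 0], [0, 0, 0, 0, 0, 0], [0, 0, 0, 0, 0, 0], [0, 0, 0, 0, 0, 0]]
  ],
  "claw": 0.5,
  "squeeze": 30
}}

```text
time: 2.72
position: [0.5061, 0.2743, 0.223]
tool_rot: [-0.096, 0.995, 0.001, 0.001]
ft_force: [-1.1, 1.9, 5.1]
grip_width: 0.0376
grip_force: 29.9
```

Emit:
{"op": "move_arm", "data": {
  "commands": [
    [[0, 0, -0.5, 0, 0, 0], [0, 0, -1.5, 0, 0, 0], [0, 0, -2.5, 0, 0, 0], [0, 0, -3.5, 0, 0, 0], [0, 0, -4.0, 0, 0, 0], [0.1, -1.2, -4.0, 0, 0, 0.05], [0.2, -2.5, -4.0, 0, 0, 0.1], [0.3, -3.8, -4.0, 0, 0, 0.15], [0.35, -5.0, -4.0, 0, 0, 0.2], [0.4, -6.0, -4.0, 0, 0, 0.23], [0.42, -6.6, -4.0, 0, 0, 0.23], [0.42, -6.6, -4.0, 0, 0, 0.23]]
  ]
}}

```text
time: 4.22
position: [0.5394, 0.0094, 0.3806]
tool_rot: [0.021, 1.0, -0.0, -0.002]
ft_force: [0.0, 0.2, -6.3]
grip_width: 0.0378
grip_force: 29.9
```

Run:
```python
from rig import *
from h import *
o=get_obs();print(o["time"],o["position"],o["tool_rot"],o["ft_force"],o["moment"],o["grip_width"])
c=camera("top");np.savez("top1.npz",**c);s=camera("side");np.savez("side1.npz",**s)
a=cv2.resize(c["pixels"][150:240,270:420],(800,480),interpolation=2)
cv2.imwrite("pics/c3.png",a)
b=cv2.resize(s["pixels"][170:320,320:440],(480,600),interpolation=2)
cv2.imwrite("pics/c4.png",b)
```

```text
4.225 [0.53942932 0.00940245 0.38057124] [ 2.05062891e-02  9.99788492e-01 -2.36791705e-04 -1.55176182e-03] [ 0.01289873  0.21170019 -6.28880318] [ 0.09810057  0.01167296 -0.01186945] 0.03775889036903233
```

View pics/c3.png

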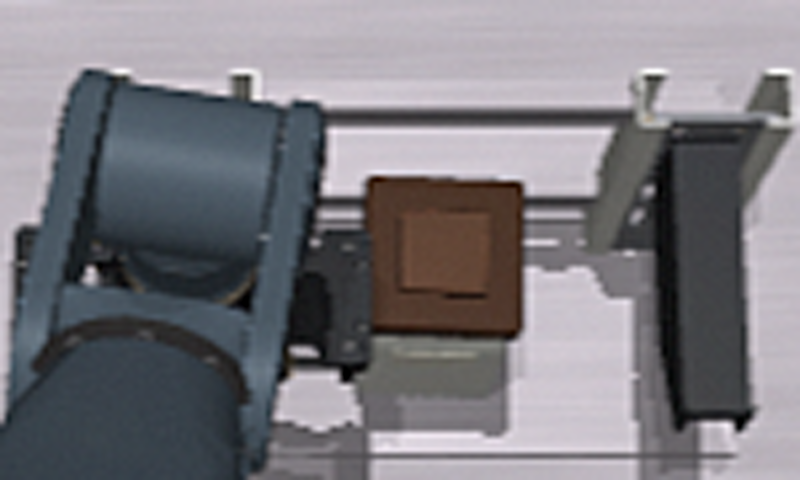

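View pics/c4.png

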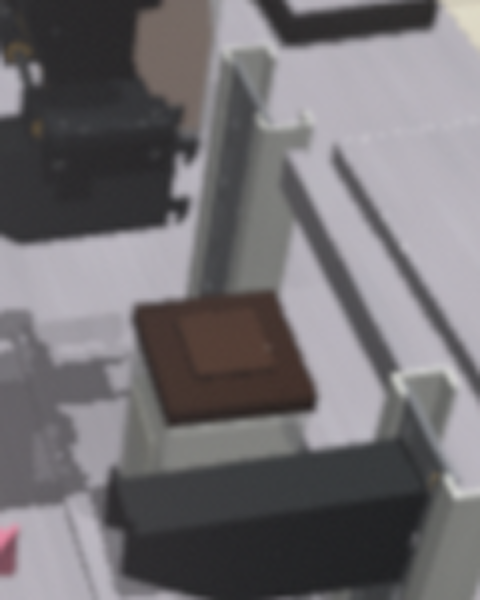

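c3: the arm covers the bare upright from the top. c4: the bracket is held level, its claws at crop (185,150) and (180,210) facing the strip. I'll use the TCP for lateral position (the grip centres the bracket) and evaluate the slot mid and held cheek numerically.

Run:
```python
from h import *
t=dict(np.load("top0.npz"));s=dict(np.load("side1.npz"))
psi=np.deg2rad(-2.1);ex=np.array([np.cos(psi),np.sin(psi),0]);ey=np.array([-ex[1],ex[0],0])
P0=np.array([.6554,.007,0])
def yz(u,v,off=0):
    o,d=ray(t,u,v);k=((P0-off*ex-o)@ex)/(d@ex);p=o+d*k[:,None];return (p-P0)@ey*1000
print("slots",[yz([a,b],[r,r]).round(1).tolist() for r,a,b in((181,299.5,310.45),(186,300,310.4),(191,300,310.3))])
print("outer lips",yz([289.3,317.4],[181]*2,.003).round(1))
# side camera lip edges & cheek
P=cloud(s);g=s["pixels"].max(2)
x0=np.array([.5394,.0094,.3806])
m=(g<80)&(s["range_z"]>0)&(P[...,2]>.165)&(P[...,2]<.23)&(P[...,0]>.44)&(P[...,0]<.6)&(P[...,1]<.0)&(P[...,1]>-.06)
q=P[m];q=q[abs(q[:,1]-np.median(q[:,1]))<.006]
A=np.c_[q[:,0]-.5394,q[:,2]-.2,np.ones(len(q))];print("cheek",len(q),np.linalg.lstsq(A,q[:,1],rcond=None)[0], "expect y",.0094-.019)
print("cheek x rng",np.percentile(q[:,0],[.5,99.5]))
# claws: dark px ahead of heel
m=(g<80)&(s["range_z"]>0)&(P[...,2]>.15)&(P[...,2]<.26)&(P[...,0]>.595)&(P[...,0]<.64)&(abs(P[...,1])<.04)
v,u=np.nonzero(m);print("claws",len(u));q=P[m]
for a in np.c_[u,v,(q*1000).round(1)][::6]:print(a)
```

```text
slots [[17.0, -17.1], [16.2, -17.2], [17.0, -17.0]]
outer lips [ 48.4 -38.6]
cheek 748 [-0.02815268  0.00247441 -0.00734773] expect y -0.0096
cheek x rng [0.44497552 0.59922746]
claws 110
[363.  197.  613.7  23.1 229.3]
[363.  199.  614.6  23.6 222. ]
[363.  203.  601.2 -11.5 238.7]
[364.  205.  606.5  -7.1 227.8]
[363.  206.  603.8  -7.8 225.6]
[362.  207.  600.6  -9.9 224.5]
[368.  207.  617.6  -8.6 220.5]
[362.  209.  602.3  -7.5 215.7]
[361.  212.  600.2  -8.3 206.6]
[359.  214.  595.   -9.1 201.5]
[361.  215.  600.9  -9.2 197. ]
[360.  217.  599.2  -8.3 189.8]
[360.  219.  600.3  -7.3 181.7]
[362.  220.  605.8  -8.6 178.4]
[360.  221.  600.7  -8.1 175.4]
[366.  221.  617.8  -7.9 172.1]
[363.  222.  609.8  -7.6 169.8]
[361.  223.  603.5  -9.9 169.4]
[359.  225.  599.3  -8.2 161.6]
```

Emit:
{"op": "move_arm", "data": {
  "commands": [
    [[0, 0, 0, 0, 0, 0], [0, 0, 0, 0, 0, 0], [0, 0, 0, 0, 0, 0]]
  ]
}}

```text
time: 4.7
position: [0.5397, 0.0121, 0.382]
tool_rot: [0.018, 1.0, -0.0, -0.0]
ft_force: [-0.3, -0.1, -5.8]
grip_width: 0.0378
grip_force: 29.9
```

Run:
```python
from rig import *
o=get_obs();print(o["position"],o["tool_rot"],o["ft_force"],o["moment"])
```

```text
[0.53967462 0.01210761 0.38197895] [ 1.83326638e-02  9.99831942e-01 -4.85574937e-06 -1.46587896e-05] [-0.3151764  -0.07933216 -5.79191315] [ 0.03141634 -0.02857568  0.07646926]
```

Emit:
{"op": "move_arm", "data": {
  "commands": [
    [[-0.3, -0.02, 0, 0, 0, 0], [-0.6, -0.02, 0, 0, 0, 0], [-0.8, -0.02, 0, 0, 0, 0], [-0.85, -0.02, 0, 0, 0, 0], [-0.9, -0.02, 0, 0, 0, 0], [-0.95, -0.02, 0, 0, 0, 0], [-1.0, -0.02, 0, 0, 0, 0], [-1.0, -0.02, 0, 0, 0, 0]]
  ]
}}

```text
time: 5.7
position: [0.5798, 0.0091, 0.382]
tool_rot: [0.019, 1.0, -0.0, 0.0]
ft_force: [-0.2, -0.4, -6.2]
grip_width: 0.0381
grip_force: 29.9
```

Emit:
{"op": "move_arm", "data": {
  "commands": [
    [[-0.05, 0, 0, 0, 0, 0], [-0.1, 0, 0, 0, 0, 0], [-0.15, 0, 0, 0, 0, 0], [-0.15, 0, 0, 0, 0, 0]]
  ]
}}

```text
time: 6.2
position: [0.5859, 0.0089, 0.382]
tool_rot: [0.019, 1.0, -0.0, 0.0]
ft_force: [-0.6, 0.6, -6.1]
grip_width: 0.038
grip_force: 29.9
```

Emit:
{"op": "move_arm", "data": {
  "commands": [
    [[-0.04, 0, 0, 0, 0, 0], [-0.08, 0, 0, 0, 0, 0], [-0.08, 0, 0, 0, 0, 0]]
  ]
}}

```text
time: 6.58
position: [0.589, 0.0088, 0.3819]
tool_rot: [0.019, 1.0, 0.0, -0.0]
ft_force: [-0.3, 0.5, -5.8]
grip_width: 0.0375
grip_force: 29.9
```

Going in freely. I continue until the heel touches.

Emit:
{"op": "move_arm", "data": {
  "commands": [
    [[-0.03, 0, 0, 0, 0, 0], [-0.05, 0, 0, 0, 0, 0], [-0.05, 0, 0, 0, 0, 0]]
  ]
}}

```text
time: 6.95
position: [0.5901, 0.0088, 0.3817]
tool_rot: [0.019, 1.0, 0.0, -0.002]
ft_force: [-5.0, 0.7, -3.4]
grip_width: 0.0381
grip_force: 29.9
```

Emit:
{"op": "move_arm", "data": {
  "commands": [
    [[-0.02, 0, 0, 0, 0, 0], [-0.03, 0, 0, 0, 0, 0], [-0.03, 0, 0, 0, 0, 0]]
  ]
}}

```text
time: 7.32
position: [0.5907, 0.0088, 0.3817]
tool_rot: [0.019, 1.0, 0.0, -0.003]
ft_force: [-7.7, 0.0, -2.7]
grip_width: 0.038
grip_force: 29.9
```

Emit:
{"op": "move_arm", "data": {
  "commands": [
    [[0.035, 0, 0, 0, 0, 0], [0.035, 0, 0.04, 0, 0, 0], [0.035, 0, 0.08, 0, 0, 0], [0.035, 0, 0.12, 0, 0, 0], [0.035, 0, 0.12, 0, 0, 0]]
  ]
}}

```text
time: 7.95
position: [0.5901, 0.0088, 0.3768]
tool_rot: [0.019, 1.0, 0.0, -0.001]
ft_force: [-5.3, -0.4, -3.0]
grip_width: 0.0378
grip_force: 29.9
```

Emit:
{"op": "move_arm", "data": {
  "commands": [
    [[0, 0, 0.03, 0, 0, 0], [0, 0, 0.06, 0, 0, 0], [0, 0, 0.06, 0, 0, 0]]
  ]
}}

```text
time: 8.32
position: [0.59, 0.0089, 0.375]
tool_rot: [0.019, 1.0, 0.0, -0.001]
ft_force: [-6.5, 0.5, -0.7]
grip_width: 0.0381
grip_force: 29.9
```

Emit:
{"op": "move_arm", "data": {
  "commands": [
    [[0.01, 0, 0.03, 0, 0, 0], [0.01, 0, 0.05, 0, 0, 0], [0.01, 0, 0.05, 0, 0, 0]]
  ]
}}

```text
time: 8.7
position: [0.5898, 0.009, 0.3733]
tool_rot: [0.019, 1.0, 0.0, -0.001]
ft_force: [-5.9, 0.8, -0.1]
grip_width: 0.0378
grip_force: 30.0
```

Emit:
{"op": "move_arm", "data": {
  "commands": [
    [[0, 0, 0.03, 0, 0, 0], [0, 0, 0.05, 0, 0, 0], [0, 0, 0.05, 0, 0, 0]]
  ]
}}

```text
time: 9.07
position: [0.5896, 0.0091, 0.3713]
tool_rot: [0.019, 1.0, 0.0, -0.001]
ft_force: [-7.4, 0.6, 0.9]
grip_width: 0.0378
grip_force: 30.0
```

Emit:
{"op": "move_arm", "data": {
  "commands": [
    [[0.02, 0, 0.03, 0, 0, 0], [0.02, 0, 0.04, 0, 0, 0], [0.02, 0, 0.04, 0, 0, 0]]
  ]
}}

```text
time: 9.45
position: [0.5892, 0.009, 0.3699]
tool_rot: [0.019, 1.0, 0.0, -0.0]
ft_force: [-6.6, 0.8, -0.2]
grip_width: 0.0378
grip_force: 30.0
```

Emit:
{"op": "move_arm", "data": {
  "commands": [
    [[0, 0, 0.02, 0, 0, 0], [0, 0, 0.04, 0, 0, 0], [0, 0, 0.04, 0, 0, 0]]
  ]
}}

```text
time: 9.82
position: [0.589, 0.0091, 0.3684]
tool_rot: [0.019, 1.0, 0.0, -0.0]
ft_force: [-6.8, 1.0, 1.3]
grip_width: 0.0377
grip_force: 30.0
```

Run:
```python
from rig import *
from h import *
s=camera("side");np.savez("side2.npz",**s)
P=cloud(s);g=s["pixels"].max(2)
b=cv2.resize(s["pixels"][170:320,320:440],(480,600),interpolation=2)
cv2.imwrite("pics/c5.png",b)
```

```text
(no output)
```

View pics/c5.png

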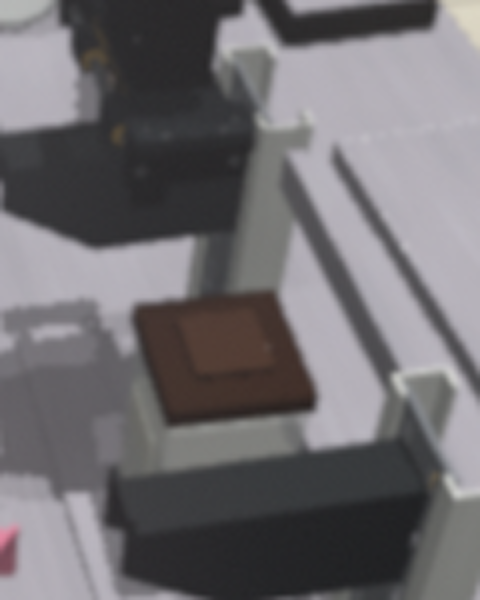

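c5 shows the bracket in the strip, with its underside edge running from crop (97,247) to (240,230). I'll compute the underside height of both brackets the same way.

```bash
cat > bot.py <<'E'
from h import *
def bottoms(f):
    s=dict(np.load(f));g=s["pixels"].max(2).astype(float)
    psi=np.deg2rad(-2.1);ex=np.array([np.cos(psi),np.sin(psi),0]);ey=np.array([-ex[1],ex[0],0])
    S=np.array([.6554,.007,0])
    for nm,O,b in(("held",S,.0016),("fellow",S-.3*ey,.0016)):
        C=O+ey*(-.019+b) # cheek plane, side camera bias
        out=[]
        for xx in np.arange(-.085,-.01,.006):
            # walk in z on cheek plane, find dark->bright
            z=np.arange(.22,.10,-.0005);pts=C+ex*xx+np.c_[0*z,0*z,z]
            uv=proj(s,pts).astype(np.float32)
            v=cv2.remap(g.astype(np.float32),uv[:,:1],uv[:,1:],1).ravel()
            lo=np.median(v[(z<.19)&(z>.165)]);i=np.argmax((v>lo+35)&(z<.165)) 
            out.append((xx,z[i]) if i else (xx,np.nan))
        out=np.array(out);k=~np.isnan(out[:,1]);print(nm,(out[:,1]*1000).round(1))
        if k.sum()>3:
            p=np.polyfit(out[k,0],out[k,1],1);print("  heel z %.1f slope deg %.2f"%(p[1]*1000,np.rad2deg(p[0])))
if __name__=="__main__":
    import sys;bottoms(sys.argv[1])
E
python3 bot.py side2.npz; python3 -c "
from rig import *
o=get_obs();print(o['moment'],o['ft_force'])"
```

```text
held [146.  146.  146.5 147.  147.  147.  147.  146.5 147.  146.5 143.5 140.5
   nan]
  heel z 143.3 slope deg -2.82
fellow [154.5 154.5 154.5 154.  152.5 153.  153.5 152.5 151.  150.5 147.    nan
   nan]
  heel z 147.0 slope deg -5.73
[0.1349212  0.83039592 0.07078796] [-6.54611965  0.90836891  1.83352617]
```

Emit:
{"op": "move_arm", "data": {
  "commands": [
    [[0.02, 0, 0.02, 0, 0, 0], [0.02, 0, 0.04, 0, 0, 0], [0.02, 0, 0.04, 0, 0, 0]]
  ]
}}

```text
time: 10.25
position: [0.5885, 0.0091, 0.3679]
tool_rot: [0.019, 1.0, 0.0, 0.0]
ft_force: [-7.9, 0.7, 5.9]
grip_width: 0.0374
grip_force: 30.0
```

Emit:
{"op": "move_arm", "data": {
  "commands": [
    [[0, 0, 0.02, 0, 0, 0], [0, 0, 0.04, 0, 0, 0], [0, 0, 0.04, 0, 0, 0]]
  ]
}}

```text
time: 10.62
position: [0.5883, 0.0091, 0.3674]
tool_rot: [0.018, 1.0, -0.0, 0.0]
ft_force: [-10.0, 1.5, 11.2]
grip_width: 0.038
grip_force: 30.0
```

Emit:
{"op": "move_arm", "data": {
  "commands": [
    [[0, 0, -0.05, 0, 0, 0], [0, 0, -0.05, 0, 0, 0]]
  ]
}}

```text
time: 10.88
position: [0.5884, 0.0091, 0.3678]
tool_rot: [0.019, 1.0, 0.0, 0.0]
ft_force: [-6.6, 0.7, 3.1]
grip_width: 0.0379
grip_force: 30.0
```

Emit:
{"op": "move_arm", "data": {
  "commands": [
    [[0, 0, 0, 0, 0, 0], [0, 0, 0, 0, 0, 0], [0, 0, 0, 0, 0, 0], [0, 0, 0, 0, 0, 0]]
  ],
  "claw": -0.3
}}

```text
time: 11.38
position: [0.5891, 0.0087, 0.3665]
tool_rot: [0.019, 1.0, -0.0, 0.001]
ft_force: [-0.5, 0.7, 0.4]
grip_width: 0.0558
grip_force: 0.0
```

```bash
python3 - <<'E'
from rig import *
import numpy as np
np.savez("side3.npz",**camera("side"));o=get_obs();print(o["position"],o["tool_rot"],o["ft_force"],o["moment"])
E
python3 bot.py side3.npz
```

```text
[0.58895101 0.00872029 0.36640463] [ 1.89392034e-02  9.99820573e-01 -3.94090514e-05  3.55021283e-04] [-0.33606196 -0.63050618 -0.30408208] [ 0.04435943 -0.00757427 -0.07325926]
held [145.  145.5 145.5 146.  146.5 146.5 147.  146.5 146.5 146.  143.5 140.
   nan]
  heel z 143.4 slope deg -2.22
fellow [154.5 154.5 154.5 154.  152.5 153.  153.5 152.  151.  151.  147.    nan
   nan]
  heel z 147.1 slope deg -5.64
```

Emit:
{"op": "move_arm", "data": {
  "commands": [
    [[0, 0, -0.5, 0, 0, 0], [0, 0, -1.2, 0, 0, 0], [0, 0, -2.0, 0, 0, 0], [0, 0, -2.0, 0, 0, 0], [-0.6, 0.01, -2.0, 0, 0, 0], [-1.18, 0.01, -2.0, 0, 0, 0], [-1.18, 0.01, -2.0, 0, 0, 0]]
  ]
}}

```text
time: 12.3
position: [0.6366, 0.0072, 0.4446]
tool_rot: [0.019, 1.0, 0.0, -0.001]
ft_force: [-0.4, 0.5, 0.3]
grip_width: 0.0566
grip_force: 0.0
```

Emit:
{"op": "move_arm", "data": {
  "commands": [
    [[0, 0, 0, 0, 0, 0], [0, 0, 0, 0, 0, 0], [0, 0, 0.3, 0, 0, 0], [0, 0, 0.5, 0, 0, 0], [0, 0, 0.7, 0, 0, 0], [0, 0, 0.7, 0, 0, 0]]
  ],
  "claw": 1.0,
  "squeeze": 10
}}

```text
time: 13.05
position: [0.6356, 0.0074, 0.4172]
tool_rot: [0.019, 1.0, 0.0, -0.001]
ft_force: [-0.6, -0.3, 0.2]
grip_width: 0.0053
grip_force: 0.0
```

Emit:
{"op": "move_arm", "data": {
  "commands": [
    [[0, 0, 0.03, 0, 0, 0], [0, 0, 0.06, 0, 0, 0], [0, 0, 0.09, 0, 0, 0], [0, 0, 0.12, 0, 0, 0], [0, 0, 0.15, 0, 0, 0], [0, 0, 0.18, 0, 0, 0]]
  ]
}}

```text
time: 13.8
position: [0.6359, 0.0074, 0.4111]
tool_rot: [0.019, 1.0, 0.0, 0.0]
ft_force: [-0.0, -0.6, 0.5]
grip_width: 0.0005
grip_force: 0.0
```

Emit:
{"op": "move_arm", "data": {
  "commands": [
    [[0, 0, 0.02, 0, 0, 0], [0, 0, 0.04, 0, 0, 0], [0, 0, 0.06, 0, 0, 0]]
  ]
}}

```text
time: 14.18
position: [0.6359, 0.0074, 0.4089]
tool_rot: [0.019, 1.0, -0.0, 0.0]
ft_force: [-0.4, 0.3, 3.6]
grip_width: 0.0004
grip_force: 1.6
```

Contact at TCP z ≈ 0.409. I press on in small steps.

Emit:
{"op": "move_arm", "data": {
  "commands": [
    [[0, 0, 0.01, 0, 0, 0], [0, 0, 0.02, 0, 0, 0], [0, 0, 0.03, 0, 0, 0], [0, 0, 0.03, 0, 0, 0]]
  ]
}}

```text
time: 14.68
position: [0.6359, 0.0074, 0.4088]
tool_rot: [0.019, 1.0, -0.0, 0.001]
ft_force: [-1.6, -0.3, 6.6]
grip_width: 0.0007
grip_force: 3.2
```

Emit:
{"op": "move_arm", "data": {
  "commands": [
    [[0, 0, 0.01, 0, 0, 0], [0, 0, 0.02, 0, 0, 0], [0, 0, 0.02, 0, 0, 0]]
  ]
}}

```text
time: 15.05
position: [0.6359, 0.0074, 0.4088]
tool_rot: [0.019, 1.0, -0.0, 0.001]
ft_force: [-3.1, 1.0, 9.2]
grip_width: 0.0005
grip_force: 4.5
```

Emit:
{"op": "move_arm", "data": {
  "commands": [
    [[0, 0, 0.015, 0, 0, 0], [0, 0, 0.03, 0, 0, 0], [0, 0, 0.045, 0, 0, 0], [0, 0, 0.06, 0, 0, 0], [0, 0, 0.06, 0, 0, 0]]
  ]
}}

```text
time: 15.68
position: [0.636, 0.0075, 0.4077]
tool_rot: [0.019, 1.0, -0.0, 0.002]
ft_force: [-4.2, 0.8, 14.0]
grip_width: 0.0004
grip_force: 7.0
```

Emit:
{"op": "move_arm", "data": {
  "commands": [
    [[0, 0, 0.015, 0, 0, 0], [0, 0, 0.03, 0, 0, 0], [0, 0, 0.03, 0, 0, 0]]
  ]
}}

```text
time: 16.05
position: [0.6361, 0.0074, 0.4068]
tool_rot: [0.019, 1.0, -0.0, 0.002]
ft_force: [-3.8, 0.1, 15.6]
grip_width: 0.0002
grip_force: 7.4
```

It's sliding down past the keeper, 2 mm so far.

Emit:
{"op": "move_arm", "data": {
  "commands": [
    [[0, 0, 0.02, 0, 0, 0], [0, 0, 0.04, 0, 0, 0], [0, 0, 0.06, 0, 0, 0], [0, 0, 0.06, 0, 0, 0]]
  ]
}}

```text
time: 16.55
position: [0.6361, 0.0074, 0.4064]
tool_rot: [0.019, 1.0, -0.001, 0.003]
ft_force: [-5.1, 0.8, 22.3]
grip_width: 0.0003
grip_force: 11.2
```

Emit:
{"op": "move_arm", "data": {
  "commands": [
    [[0, 0, 0.02, 0, 0, 0], [0, 0, 0.04, 0, 0, 0], [0, 0, 0.04, 0, 0, 0]]
  ]
}}

```text
time: 16.92
position: [0.6361, 0.0075, 0.4063]
tool_rot: [0.019, 1.0, -0.001, 0.004]
ft_force: [-8.3, 0.5, 28.0]
grip_width: 0.0007
grip_force: 14.1
```

```bash
cat > meas.py <<'E'
from rig import *
from h import *
import sys
n=sys.argv[1];s=camera("side");np.savez(n+".npz",**s)
o=get_obs();print(o["time"],o["position"],o["ft_force"],o["moment"])
E
python3 meas.py side4; python3 bot.py side4.npz
python3 - <<'E'
from h import *
# slot vertical profile, top camera before the job, at the slot columns
t=dict(np.load("top0.npz"))
psi=np.deg2rad(-2.1);ex=np.array([np.cos(psi),np.sin(psi),0]);ey=np.array([-ex[1],ex[0],0]);S=np.array([.6554,.007,0])
for y in(.017,-.017):
    z=np.arange(.262,.03,-.003);uv=proj(t,S+y*ey+np.c_[0*z,0*z,z]).astype(np.float32)
    v=cv2.remap(t["pixels"],uv[:,:1],uv[:,1:],1).reshape(-1,3)
    print([(int(a*1000),int(b.mean())) for a,b in zip(z,v)])
E
```

```text
16.975 [0.636079   0.00750251 0.40630867] [-7.36207448  1.09441263 27.86507564] [ 0.11582798  1.38102389 -0.01752614]
held [143.  143.5 143.5 143.5 144.  144.  144.  144.  144.5 143.5 140.5 138.
   nan]
  heel z 140.7 slope deg -2.57
fellow [154.5 154.5 154.5 154.  152.5 152.5 153.5 152.5 151.  150.5 146.5   nan
   nan]
  heel z 146.7 slope deg -5.95
[(262, 143), (259, 123), (256, 102), (253, 86), (250, 81), (247, 75), (244, 77), (241, 95), (238, 112), (235, 135), (231, 166), (228, 197), (225, 196), (222, 162), (219, 129), (216, 103), (213, 81), (210, 58), (207, 50), (204, 56), (201, 61), (198, 76), (195, 109), (192, 140), (189, 163), (186, 169), (183, 175), (180, 175), (177, 156), (174, 136), (171, 117), (168, 113), (165, 109), (162, 106), (159, 92), (156, 73), (153, 56), (150, 60), (147, 79), (144, 99), (141, 118), (138, 135), (135, 151), (132, 168), (129, 154), (126, 137), (123, 122), (120, 107), (117, 97), (114, 84), (111, 74), (108, 69), (105, 63), (102, 58), (99, 70), (96, 89), (93, 107), (90, 116), (87, 110), (84, 105), (81, 98), (78, 102), (75, 108), (72, 114), (69, 116), (66
[... 297 characters left out ...]
 140), (216, 115), (213, 86), (210, 58), (207, 48), (204, 54), (201, 58), (198, 77), (195, 108), (192, 141), (189, 163), (186, 171), (183, 179), (180, 182), (177, 158), (174, 135), (171, 113), (168, 98), (165, 83), (162, 67), (159, 63), (156, 60), (153, 57), (150, 70), (147, 94), (144, 118), (141, 137), (138, 155), (135, 173), (132, 190), (129, 167), (126, 145), (123, 122), (120, 106), (117, 91), (114, 77), (111, 65), (108, 62), (105, 59), (102, 55), (99, 68), (96, 84), (93, 100), (90, 109), (87, 104), (84, 98), (81, 92), (78, 98), (75, 106), (72, 113), (69, 114), (66, 98), (63, 81), (60, 65), (57, 57), (54, 54), (51, 51), (48, 48), (45, 49), (42, 50), (39, 51), (36, 52), (33, 51), (30, 50)]
```

Emit:
{"op": "move_arm", "data": {
  "commands": [
    [[0, 0, 0.01, 0, 0, 0], [0, 0, 0.02, 0, 0, 0], [0, 0, 0.03, 0, 0, 0], [0, 0, 0.03, 0, 0, 0], [0, 0, 0.03, 0, 0, 0], [0, 0, 0.03, 0, 0, 0], [0, 0, 0.03, 0, 0, 0], [0, 0, 0.03, 0, 0, 0]]
  ]
}}

```text
time: 17.98
position: [0.636, 0.0075, 0.4063]
tool_rot: [0.019, 1.0, -0.001, 0.004]
ft_force: [-9.7, 0.9, 32.5]
grip_width: 0.0006
grip_force: 16.3
```

Emit:
{"op": "move_arm", "data": {
  "commands": [
    [[0, 0, -0.08, 0, 0, 0], [0, 0, -0.16, 0, 0, 0], [0, 0, -0.24, 0, 0, 0], [0, 0, -0.35, 0, 0, 0], [0, 0, -0.35, 0, 0, 0]]
  ]
}}

```text
time: 18.6
position: [0.636, 0.0074, 0.4117]
tool_rot: [0.019, 1.0, 0.0, -0.0]
ft_force: [-0.3, -0.4, 0.1]
grip_width: -0.0
grip_force: 0.0
```

```bash
python3 meas.py side5
python3 - <<'E'
from h import *
# subpixel bottom-edge line of the bracket's flat underside: gradient maxima on cheek plane, x -95..-35
psi=np.deg2rad(-2.1);ex=np.array([np.cos(psi),np.sin(psi),0]);ey=np.array([-ex[1],ex[0],0]);S=np.array([.6554,.007,0])
def run(f,C,lo,hi,tag,xs):
    s=dict(np.load(f));g=cv2.cvtColor(s["pixels"],cv2.COLOR_BGR2GRAY).astype(np.float32);r=[]
    for xx in xs:
        z=np.arange(hi,lo,-.0003);uv=proj(s,C+ex*xx+np.c_[0*z,0*z,z]).astype(np.float32)
        v=cv2.remap(g,uv[:,:1],uv[:,1:],2).ravel();a,b=v[:15].mean(),v[-15:].mean()
        i=np.argmax(v>(a+b)/2);r.append(z[i])
    p=np.polyfit(xs,r,1);e=np.std(np.polyval(p,xs)-r)
    print(tag,f,"z@-40 %.2f slope %.2f deg rms %.2f"%(np.polyval(p,-.04)*1e3,np.rad2deg(p[0]),e*1e3))
xs=np.arange(-.094,-.038,.002)
for f in("side2.npz","side3.npz","side4.npz","side5.npz"): run(f,S+ey*-.0174,.132,.162,"bare",xs)
run("side5.npz",S-.3*ey+ey*-.011,.132,.165,"fellow",xs)
E
```

```text
18.65 [0.63597294 0.00739634 0.41150189] [-1.41636705 -0.6345668   0.05204481] [ 0.04497272  0.055008   -0.01691946]
bare side2.npz z@-40 144.65 slope 1.08 deg rms 0.23
bare side3.npz z@-40 144.38 slope 2.27 deg rms 0.20
bare side4.npz z@-40 142.09 slope 1.09 deg rms 0.24
bare side5.npz z@-40 142.25 slope 1.27 deg rms 0.18
fellow side5.npz z@-40 142.12 slope -0.35 deg rms 0.52
```

Run:
```python
from h import *
psi=np.deg2rad(-2.2);ex=np.array([np.cos(psi),np.sin(psi),0]);ey=np.array([-ex[1],ex[0],0]);S=np.array([.6042,.0066,0])
s=dict(np.load("side1.npz"));g=cv2.cvtColor(s["pixels"],cv2.COLOR_BGR2GRAY).astype(np.float32)
for xs in(np.arange(-.094,-.038,.002),np.arange(-.094,-.01,.002)):
    r=[]
    for xx in xs:
        z=np.arange(.178,.148,-.0003);uv=proj(s,S+ey*-.0174+ex*xx+np.c_[0*z,0*z,z]).astype(np.float32)
        v=cv2.remap(g,uv[:,:1],uv[:,1:],2).ravel();r.append(z[np.argmax(v>(v[:15].mean()+v[-15:].mean())/2)])
    p=np.polyfit(xs,r,1);print("held free z@-40 %.2f (TCP says %.2f) slope %.2f rms %.2f"%(np.polyval(p,-.04)*1e3,380.6-223,np.rad2deg(p[0]),np.std(np.polyval(p,xs)-r)*1e3))
```

```text
held free z@-40 158.32 (TCP says 157.60) slope 0.26 rms 0.21
held free z@-40 158.33 (TCP says 157.60) slope 0.28 rms 0.24
```

Emit:
{"op": "move_arm", "data": {
  "commands": [
    [[-0.07, 0, 0, 0, 0, 0], [-0.07, 0, 0.04, 0, 0, 0], [-0.07, 0, 0.07, 0, 0, 0], [-0.07, 0, 0.1, 0, 0, 0], [-0.07, 0, 0.13, 0, 0, 0], [-0.07, 0, 0.16, 0, 0, 0], [-0.07, 0, 0.19, 0, 0, 0], [-0.07, 0, 0.22, 0, 0, 0], [-0.07, 0, 0.22, 0, 0, 0]]
  ]
}}

```text
time: 19.77
position: [0.6386, 0.0074, 0.4066]
tool_rot: [0.019, 1.0, -0.0, 0.001]
ft_force: [-4.0, 0.5, 14.2]
grip_width: 0.0004
grip_force: 6.7
```

Emit:
{"op": "move_arm", "data": {
  "commands": [
    [[0, 0, 0.02, 0, 0, 0], [0, 0, 0.04, 0, 0, 0], [0, 0, 0.06, 0, 0, 0], [0, 0, 0.08, 0, 0, 0], [0, 0, 0.1, 0, 0, 0], [0, 0, 0.1, 0, 0, 0], [0, 0, 0.1, 0, 0, 0], [0, 0, 0.1, 0, 0, 0], [0, 0, 0.1, 0, 0, 0], [0, 0, 0.1, 0, 0, 0], [0, 0, 0.1, 0, 0, 0], [0, 0, 0.1, 0, 0, 0]]
  ]
}}

```text
time: 21.28
position: [0.6385, 0.0074, 0.4064]
tool_rot: [0.019, 1.0, -0.001, 0.003]
ft_force: [-8.7, 1.4, 26.3]
grip_width: 0.0008
grip_force: 13.8
```

Emit:
{"op": "move_arm", "data": {
  "commands": [
    [[0, 0, -0.1, 0, 0, 0], [0, 0, -0.25, 0, 0, 0], [0, 0, -0.8, 0, 0, 0], [0, 0, -1.6, 0, 0, 0], [0, 0, -2.4, 0, 0, 0], [1.2, 0, -2.8, 0, 0, 0], [2.4, 2.0, -2.8, 0, 0, 0], [3.0, 3.5, -2.8, 0, 0, 0], [3.0, 5.0, -2.8, 0, 0, 0], [3.0, 5.0, -2.8, 0, 0, 0]]
  ]
}}

```text
time: 22.52
position: [0.5253, 0.2145, 0.5109]
tool_rot: [0.017, 1.0, 0.0, -0.0]
ft_force: [0.5, 0.0, -0.9]
grip_width: 0.0005
grip_force: 0.0
```

```bash
python3 meas.py side6
python3 - <<'E'
from rig import *
from h import *
t=camera("top");np.savez("top6.npz",**t);s=dict(np.load("side6.npz"))
a=cv2.resize(t["pixels"][150:240,280:430],(400,240),interpolation=2)
b=cv2.resize(s["pixels"][170:310,330:450],(400,467),interpolation=2)
c=np.zeros((467,800,3),np.uint8);c[:240,:400]=a;c[:,400:]=b;cv2.imwrite("pics/c6.png",c)
psi=np.deg2rad(-2.1);ex=np.array([np.cos(psi),np.sin(psi),0])
for n,k in(("t",t),("s",s)):
    P=cloud(k);g=k["pixels"].max(2)
    for nm,a,b in(("bare",-.03,.045),("fellow",-.32,-.25)):
        m=(g<90)&(k["range_z"]>0)&(P[...,2]>.2)&(P[...,2]<.235)&(P[...,0]>.5)&(P[...,0]<.645)&(P[...,1]>a)&(P[...,1]<b)
        q=P[m];q=q[abs(q[:,2]-np.median(q[:,2]))<.006];A=np.c_[q@ex-.6+(.011 if nm=="fellow" else 0),np.ones(len(q))]
        c,*_=np.linalg.lstsq(A,q[:,2],rcond=None);print(n,nm,len(q),"top z@.6 %.1f slope %.2f"%(c[1]*1e3,np.rad2deg(c[0])))
E
```

```text
22.575 [0.52510529 0.21642381 0.51077685] [-0.74068646  2.10759576  0.131775  ] [ 0.12938158 -0.00511321 -0.04273339]
t bare 523 top z@.6 222.9 slope 1.05
t fellow 516 top z@.6 222.7 slope -0.21
s bare 613 top z@.6 222.5 slope 1.11
s fellow 1049 top z@.6 222.6 slope -0.14
```

View pics/c6.png

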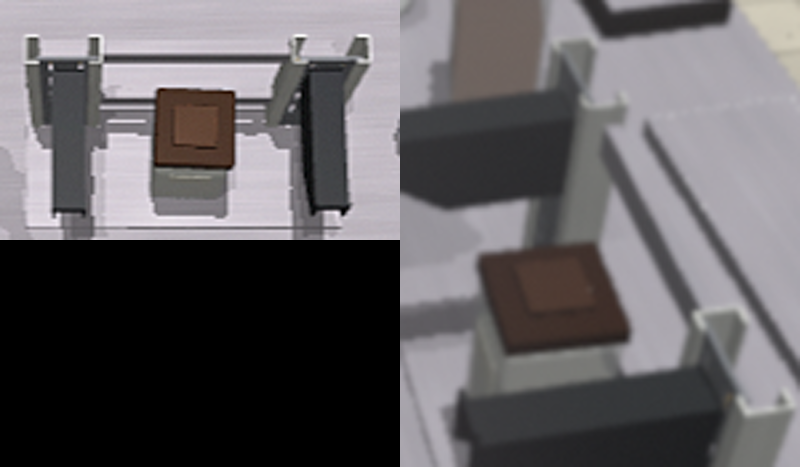

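The picture shows the bracket hooked in the bare upright, at crop (70,130) from the top and (490,150) from the side. Its top height matches the fellow's (about 223 mm) and its tilt is about 1.2°, which is the home value. The arm is clear.

```bash
python3 -c "
from rig import *
print(hand_in())"
```

```text
the job is handed in; nothing more can be done
None
```

The bracket is in the bare upright's slots at 150 and 200 and was pressed to a hard stop. The firmest push was about 32 N (3.3 kg), its top matches the fellow's to within about 1 mm, the arm was clear when I handed in at about 22.6 s, and the keeper could not be read directly.

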